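# Count a flawed cork and hold it up in the tongs

### The job

You are checking a sample of sparkling-wine corks. Log the flawed one on the bench tally counter by swinging its sprung thumb lever right down to its stop and letting it spring back up; then pick up the steel tongs, close their blue tips on the cork with the dark-stained head and lift it out of the tray. Finish while still holding it in the tongs, steady, at least 10 cm above the tray; never touch that cork with the gripper itself, and leave the two sound corks and everything else on the table where they stand.

Things in the scene. Friction and masses are not known exactly. Their poses are not given: they have to be found in the camera images.
- counter: bench tally counter, fixed: a chrome drum 46 mm across (axis along its x, centre 37 mm up, number window on the -x side) on a dark base plate 70 x 120 x 8 mm. Origin at the table under the drum. A lever hinged on top of the drum at y = -12 mm, z = 64 mm (hinge line along the counter's x) reaches over to +y and ends in a red thumb pad.
- counter_lever (a joint): angle of the counter's thumb lever, rad: 0 = at rest (up), 0.5 = pressed down on its stop. Springs back by itself; pressing down on the pad takes about 2.5 N at rest and 5 N at the stop, and the pad sinks about 31 mm and stays level within 0.5 rad.
- lever_pad (a point): centre of the top face of the red thumb pad (18 mm along the counter's x, 22 mm along its y, 4 mm thick); at rest 50 mm along +y from the counter's origin and 78 mm above the table. 25 mm or more of free room around it except towards the drum.
- tongs: loose steel tongs lying flat: 200 mm long, 22 mm tall, about 100 g. Origin under the head (pivot end), midway between the two arm hinges (8 mm to either side); x runs along the midline to the blue tips, z up. The arms are linked: they open and close evenly about the midline, level. Open at rest, 70 mm free between the tips.
- tongs_grip (a point): where to grip across both arms from above: on the midline, 90 mm from the head's origin, 11 mm above the underside, near the centre of mass. Outer width here: 57 mm at rest, 46 mm with the tips 49 mm apart, 37 mm with the tips 30 mm apart (arms parallel). Spring push per arm here: about 5 N at rest, 8 N at 46 mm, 10 N at 37 mm.
- tongs_left: the tongs' arm on their +y side. Origin at its hinge, 22 mm tall sheet steel with a blue tip pad 38 mm long; its x axis lies along the straight gripping stretch, 0.11 rad from the tongs' x axis when open and parallel to it when the tips are 30 mm apart.
- tongs_right: the tongs' arm on their -y side, mirror image of the left one.
- tongs_left_tip (a point): middle of the inner face of the left arm's blue tip pad, 182 mm from the hinge, 11 mm above the underside; the pad reaches 13 mm further forward and 25 mm further back.
- tongs_right_tip (a point): the same on the right arm.
- tray: shallow steel sample tray, fixed, 130 (x) x 260 (y) x 12 mm tall, walls and floor 3 mm. Origin under its centre. Three corks stand in a row along its y axis, 80 mm apart, in any order, within 5 mm of the row's line.
- cork_stained: the flawed cork: a tan cork cylinder 30 mm across and 48 mm tall, 10 to 13 g, standing in the tray, its top 13 mm stained very dark red. Origin at the centre of its underside, z up.
- cork_stained_mid (a point): centre of the flawed cork, 24 mm above its underside.
- cork_sound1: a sound cork, same size, tan all over, standing in the tray. Origin at the centre of its underside. Leave alone.
- cork_sound2: a second sound cork, same as the other. Leave alone.
- wine_bottle: a dark green wine bottle with blue foil, standing, 74 mm across, 300 mm tall. Origin at the centre of its underside. Leave alone.
- tasting_glass: a stemmed tasting glass, standing, 64 mm across, 155 mm tall. Origin at the centre of its underside. Leave alone.
- soak_jar: an amber glass jar with a steel lid, standing, 72 mm across, 95 mm tall. Origin at the centre of its underside. Leave alone.
- discard_bowl: a white bowl, 110 mm across, 50 mm tall. Origin at the centre of its underside. Leave alone.
- corkscrew: a folded waiter's corkscrew lying flat, 100 x 20 x 13 mm. Origin at the centre of its underside. Leave alone.
Things that resemble listed ones, but are neither listed nor needed, are in the scene too. Leave any green or pink look-alike of the counter alone.

How it is judged:
By the outcome, as a careful person would: the job done as asked, in the order asked, and still so for the second after the job is handed in, while the arm keeps its last pose, push and grip.
It also fails if it takes over 48 s, if anything falls off the work surface, if the arm or the gripper's body presses on something with over 40 N, if the wrist force passes 120 N, or if a joint passes its speed limit or range.

### The arm

A 7-joint arm with a two-finger parallel gripper is mounted at the origin on the work surface. World frame = base frame: x ahead of the robot, y to its left, z up, the work surface at z = 0. Lengths are in m, angles in rad, forces in N, time in s.
With the tool pointing down it reaches from about 0.4 to 0.75 m from the base axis. Payload 19.5 kg.
Tool frame: the origin (TCP) lies at the very end of the fingers, on their centre line; the grasp point (between the pads) lies 19 mm behind it (bot.pinch_z is the distance from the TCP to the grasp point, in m); z points along the fingers, y is the line along which they close (so a half turn about z gives the same grasp; the last joint's range is limited). The gripper opens to 85 mm and grips with 20 to 120 N. Pads are 22 mm wide; open, the fingers measure 114 mm over their backs; the gripper's body (76 mm by 85 mm) begins 54 mm behind the grasp point. The pads swing forward as they close: fully open they stand 13 mm farther back than shut.
Start: joints at [-1.35, 0.707, -0.028, 1.485, 0.022, 0.951, -0.075], TCP at [0.149, 0.555, 0.231] pointing down, gripper open.
Joint ranges: [-2.71, 2.71], [-0.32, 2.16], [-1.57, 1.52], [0, 2.45], [-1.46, 4.6], [0, 2.02], [-2.83, 2.83]. Speed limits (rad/s): [1.89, 1.89, 2.57, 2.57, 3.01, 3.01, 3.01].

### API

Orientations are given as a 3x3 rotation matrix whose columns are the frame's x, y, z axes.
In Python, from bench import bot gives the robot as it stands.
- The arm moves only by the shell command python3 -m inch 'ROWS'. ROWS is JSON, a list that holds one entry, the list of rows, each a list of 7 numbers: the finger opening in m, from 0 to 0.0854, then the shift along the tool's x, y, z in m, then the turn, a rotation vector about the tool's x, y, z in degrees. In form: [[[claw, x, y, z, wx, wy, wz], ...]]. A call has 1 to 10 rows; each row is the pose to reach, as a shift and turn from the pose commanded when the call began, along the tool's axes at that moment; what a row does not reach only later rows make up. A row lasts 1/12 s, in which the tool goes at most 41.7 mm and 7.16 degrees, less where a joint would pass 70% of its speed; a pose out of reach is approached as far as the arm can. A call with a gripper value outside its range is refused whole. The fingers move at their own pace and stop on an object; the grip force is fixed at half the most. Time passes only in rows, so rows that repeat a pose let the fingers close. It gives the time, the measured TCP pose, the force, the opening and the grip force at its end, in the units of the state.
- bot.read_state(): the state, without advancing time (a new reading comes with each control period).
- bot.grab_frame(name): name is "scene" or "top"; returns a dict with "color" (480x640x3 uint8, blue, green, red), "depth" (480x640 float32, m along the optical axis (not along the pixel's ray), 0 where there is no reading), "fx", "fy", "cx", "cy" (pixels), "k1" (the pictures are not rectified: a ray, as slopes to the right and down, at radius r is drawn at 1 + k1 r^2 times it, then the intrinsics apply), "rvec" (rotation vector, rad) and "tvec" (3), from world to camera coordinates, as OpenCV has them. Camera axes: x right, y down, z forward; pixel columns grow to the right and rows downward; lengths in m; the calibration is good to about 2 mm. A picture is of the moment at which its call begins.
- bot.job_done(): hands the job in; it is judged then, once.
The state is a dict: "time": time; "joints": joint angles; "qd": joint speeds; "tau": joint torques, N m; "position": TCP position; "orientation": TCP orientation; "contact_force": force on the tool from outside, world axes, zero at the start; "wrist_torque": the same for the moment, N m; "grip_width": opening from 0.0 (shut) to 1.0 (fully open); "gripper_force": force on a finger pad.
Only numpy, scipy, OpenCV 4.12 (cv2) and the standard library are available. Lean on these libraries where they do the work, as an engineer would, in place of code of your own. Each camera call takes 0.05 s, during which the arm holds its last target. There are 200 camera calls.

## Working session

There is one attempt and no reset: what is moved stays moved. The work goes in short steps, Python scripts to look and compute and a shell command to move; the robot and the scene stay as the last step left them, time stands still between calls to the robot, and variables do not carry over. Pictures are saved under pics/ and viewed, at most 10 in all, crops included, and the job is handed in when it is done.

```bash
mkdir -p pics; ls; cat > h.py <<'E'
import numpy as np, cv2
from bench import bot
def cam(n):
    f=bot.grab_frame(n); R=cv2.Rodrigues(np.array(f["rvec"],float))[0]; return f,R,np.array(f["tvec"],float).ravel()
def ray(f,R,t,uv):
    p=np.array([(uv[0]-f["cx"])/f["fx"],(uv[1]-f["cy"])/f["fy"]]); s=p.copy()
    for _ in range(20): s=p/(1+f["k1"]*(s@s))
    return -R.T@t, R.T@np.array([s[0],s[1],1.])
def onz(f,R,t,uv,z):
    o,d=ray(f,R,t,uv); return o+d*(z-o[2])/d[2]
def atdepth(f,R,t,uv):
    o,d=ray(f,R,t,uv); return o+d*f["depth"][int(uv[1]),int(uv[0])]
E
python3 - <<'E'
from h import *
for n in("top","scene"):
    f,R,t=cam(n); cv2.imwrite(f"pics/{n}0.png",f["color"]); print(n,-R.T@t,f["fx"],f["k1"])
    np.savez(f"/tmp/{n}.npz",**{k:np.array(v) for k,v in f.items()})
s=bot.read_state(); print(s["time"],s["position"],s["orientation"],s["contact_force"],bot.pinch_z)
E
```

```text
pics
top [0.41826397 0.04264861 1.13002108] 540.4311512943752 0.03254006287786036
scene [ 1.25269216 -0.48420818  0.74988866] 505.5418125139796 -0.02753452201409106
0.1 [0.14932249 0.55504218 0.23087791] [[-9.65667204e-01  2.59782221e-01 -2.20810368e-04]
 [ 2.59782313e-01  9.65666741e-01 -9.45749478e-04]
 [-3.24596709e-05 -9.70641883e-04 -9.99999528e-01]] [ 0.07399451 -1.42819329 -0.23175532] 0.0187
```

View pics/top0.png

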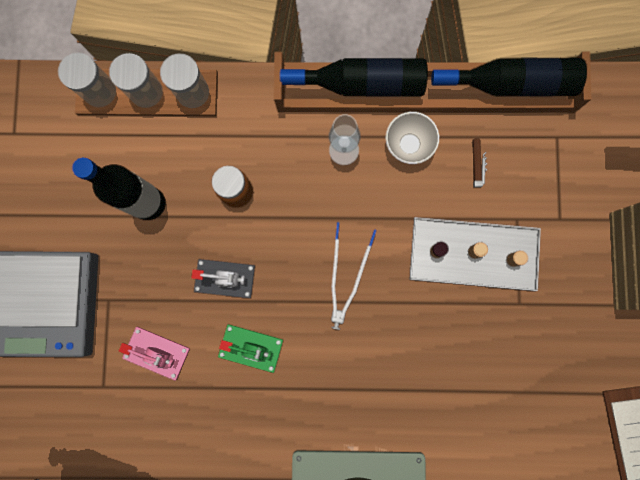

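View pics/scene0.png

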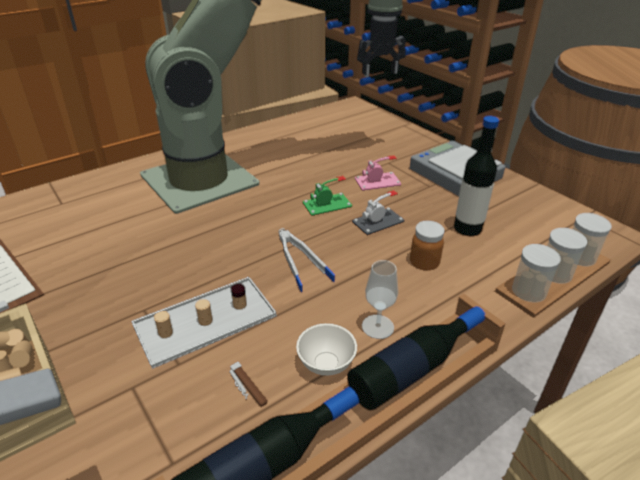

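The top view shows the real counter (dark plate) at about (224,278) with its red pad at (197,275). The tongs' head is at (338,320), with the blue tips at (337,230) and (373,237). The stained cork is at (440,249), at the left end of the tray, with the sound corks at (480,249) and (518,258). The scene view agrees, with the stained cork at (238,295).

```bash
cat > m.py <<'E'
from h import *
def load(n):
    f=dict(np.load(f"/tmp/{n}.npz")); return f,cv2.Rodrigues(f["rvec"].astype(float))[0],f["tvec"].astype(float).ravel()
def blobs(mask,box,mn=8):
    m=np.zeros_like(mask,np.uint8); x0,y0,x1,y1=box; m[y0:y1,x0:x1]=mask[y0:y1,x0:x1]
    n,l,s,c=cv2.connectedComponentsWithStats(m); return [(c[i],s[i],l==i) for i in range(1,n) if s[i][4]>=mn]
E
python3 - <<'E'
from m import *
np.set_printoptions(precision=4,suppress=True)
f,R,t=load("top"); hsv=cv2.cvtColor(f["color"],cv2.COLOR_BGR2HSV); H,S,V=[hsv[...,i].astype(int) for i in range(3)]
print("row/col ax", onz(f,R,t,(320,240),0),onz(f,R,t,(420,240),0))
red=((H<6)|(H>174))&(S>150)&(V>90)
for c,s,m in blobs(red,(180,255,215,290)): print("pad",c,s,onz(f,R,t,c,.078),atdepth(f,R,t,c))
# counter plate
plate=(S<90)&(V<90)
bs=blobs(plate,(185,250,265,305),30)
pts=[]
for c,s,m in bs:
    pts.append(np.argwhere(m)[:,::-1])
p=np.vstack(pts).astype(np.float32); r=cv2.minAreaRect(p); b=cv2.boxPoints(r)
w=np.array([onz(f,R,t,q,.008) for q in b]);print("plate",r,w.mean(0),w)
blue=(H>105)&(H<130)&(S>120)&(V>60)
for c,s,m in blobs(blue,(325,215,385,250)):
    q=np.array([onz(f,R,t,a[::-1],.022)[:2] for a in np.argwhere(m)])
    l=cv2.fitLine(q.astype(np.float32),cv2.DIST_L2,0,.01,.01).ravel()
    pr=(q-l[2:])@l[:2]; print("blue",c,s[4],q.mean(0),np.degrees(np.arctan2(l[1],l[0])),pr.min(),pr.max(),atdepth(f,R,t,c))
steel=(S<60)&(V>130)
for c,s,m in blobs(steel,(325,225,385,335),30):
    a=np.argwhere(m); print("steel",c,s)
    for v in range(s[1],s[1]+s[3],6): 
        u=a[a[:,0]==v][:,1]; g=np.split(u,np.where(np.diff(u)>2)[0]+1); print(v,[(int(k[0]),int(k[-1])) for k in g])
dark=(V<70)&(((H<15)|(H>165)))
for c,s,m in blobs(dark,(420,230,460,265)): print("stain",c,s,atdepth(f,R,t,c),onz(f,R,t,c,.051))
top=[atdepth(f,R,t,(u,v)) for v in range(225,280) for u in range(415,540)]
top=np.array(top); top=top[(top[:,2]>.044)]
_,lab,ce=cv2.kmeans(top[:,:2].astype(np.float32),3,None,(3,50,1e-5),5,cv2.KMEANS_PP_CENTERS)
for i in range(3): q=top[lab.ravel()==i]; print("cork",len(q),(q.min(0)+q.max(0))/2,q.mean(0),np.ptp(q,0))
f2,R2,t2=load("scene")
h2=cv2.cvtColor(f2["color"],cv2.COLOR_BGR2HSV); b2=(h2[...,0]>105)&(h2[...,0]<130)&(h2[...,1]>120)&(h2[...,2]>60)
for c,s,m in blobs(b2,(280,255,345,300)): print("blue2",c,s[4],onz(f2,R2,t2,c,.015))
h=h2[...,0]; r2=((h<6)|(h>174))&(h2[...,1]>150)&(h2[...,2]>90)
for c,s,m in blobs(r2,(375,185,400,205),3): print("pad2",c,s,onz(f2,R2,t2,c,.077))
E
```

```text
row/col ax [0.5589 0.0787 0.    ] [ 0.5607 -0.1314  0.    ]
pad [196.6495 274.0515] [191 269  13  11  97] [0.4802 0.316  0.078 ] [0.4801 0.3156 0.0794]
plate ((224.07928466796875, 278.28656005859375), (57.424400329589844, 33.46075439453125), 6.340191841125488) [0.4762 0.2769 0.008 ] [[0.4476 0.3389 0.008 ]
 [0.5168 0.3339 0.008 ]
 [0.5046 0.2144 0.008 ]
 [0.4356 0.2202 0.008 ]]
blue [337.     230.2222] 27 [0.5769 0.043 ] -5.0660605 -0.016363194311212404 0.015235851324136677 [0.5765 0.043  0.0247]
blue [372.3548 237.4839] 31 [ 0.5623 -0.0301] -17.178793 -0.016397989111135696 0.016546979298335783 [ 0.5627 -0.0303  0.0188]
steel [344.0249 286.6662] [331 239  40  90 722]
239 [(335, 338)]
245 [(335, 338), (368, 368)]
251 [(335, 337), (366, 369)]
257 [(334, 337), (363, 367)]
263 [(334, 336), (361, 365)]
269 [(333, 336), (359, 363)]
275 [(332, 335), (357, 361)]
281 [(332, 335), (355, 359)]
287 [(332, 334), (354, 357)]
293 [(332, 335), (351, 355)]
299 [(333, 335), (348, 351)]
305 [(333, 336), (345, 348)]
311 [(333, 345)]
317 [(331, 344)]
323 [(335, 337)]
stain [439.3135 249.1622] [431 242  17  15 185] [ 0.5357 -0.1612  0.0546] [ 0.5361 -0.1619  0.051 ]
cork 188 [ 0.5197 -0.3206  0.0512] [ 0.5198 -0.3196  0.0514] [0.0283 0.0312 0.013 ]
cork 372 [ 0.5363 -0.2032  0.0515] [ 0.5362 -0.2014  0.0516] [0.0291 0.1073 0.0149]
cork 27 [0.4183 0.0426 1.13  ] [0.4183 0.0426 1.13  ] [0. 0. 0.]
blue2 [329.2459 273.2787] 61 [0.5777 0.0425 0.015 ]
blue2 [298.8 282.8] 40 [ 0.5638 -0.0301  0.015 ]
pad2 [393.125 192.75 ] [390 191   7   5  24] [0.4812 0.3187 0.077 ]
```

```bash
python3 -m inch '[[[0,-0.381,-0.140,0.05,0,0,0],[0,-0.381,-0.140,0.05,0,0,0],[0,-0.381,-0.140,0.05,0,0,0],[0,-0.381,-0.140,0.05,0,0,0],[0,-0.381,-0.140,0.05,0,0,0],[0,-0.381,-0.140,0.05,0,0,0],[0,-0.381,-0.140,0.05,0,0,0],[0,-0.381,-0.140,0.05,0,0,0],[0,-0.381,-0.140,0.05,0,0,0],[0,-0.381,-0.140,0.05,0,0,0]]]'
```

```text
time: 0.93
position: [0.4831, 0.3185, 0.1807]
orientation: [[-0.965, 0.261, 0.0], [0.261, 0.965, -0.001], [-0.0, -0.001, -1.0]]
contact_force: [-0.1, 0.4, 0.7]
grip_width: 0.001
gripper_force: 0.0
```

```bash
python3 -m inch '[[[0,0,0,0.04,0,0,0],[0,0,0,0.075,0,0,0],[0,0,0,0.09,0,0,0],[0,0,0,0.09,0,0,0]]]'; python3 - <<'E'
from h import *
f,R,t=cam("scene"); cv2.imwrite("pics/s1.png",cv2.resize(f["color"][130:250,310:470],None,fx=4,fy=4))
E
```

```text
time: 1.27
position: [0.4796, 0.32, 0.0879]
orientation: [[-0.966, 0.26, -0.004], [0.26, 0.966, -0.003], [0.004, -0.004, -1.0]]
contact_force: [0.4, 0.4, 0.7]
grip_width: 0.001
gripper_force: 0.0
```

View pics/s1.png

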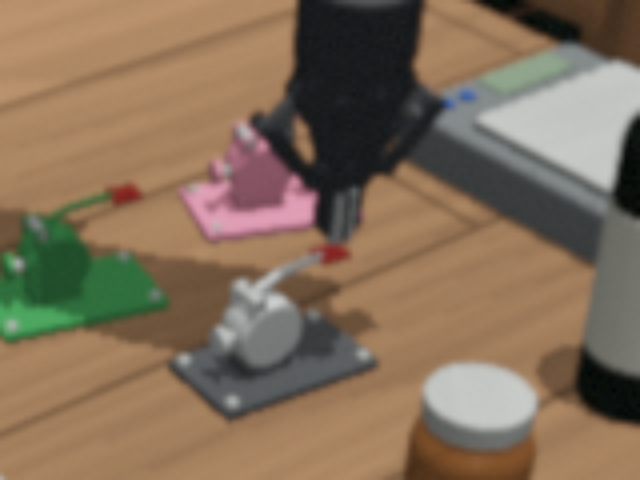

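The closed fingertip, at crop pixel (338,235), stands just above the red pad at (333,253), so it is aligned to press.

```bash
python3 -m inch '[[[0,0,0,0.012,0,0,0],[0,0,0,0.024,0,0,0],[0,0,0,0.034,0,0,0],[0,0,0,0.038,0,0,0],[0,0,0,0.038,0,0,0],[0,0,0,0.038,0,0,0]]]'; python3 -m inch '[[[0,0,0,0.002,0,0,0],[0,0,0,0.002,0,0,0],[0,0,0,0.002,0,0,0]]]'
```

```text
time: 1.82
position: [0.4813, 0.3213, 0.0538]
orientation: [[-0.966, 0.26, 0.001], [0.26, 0.966, 0.0], [-0.001, 0.001, -1.0]]
contact_force: [2.2, 2.9, 4.7]
grip_width: 0.001
gripper_force: 2.4
time: 2.07
position: [0.4812, 0.3211, 0.0518]
orientation: [[-0.966, 0.26, 0.001], [0.26, 0.966, 0.0], [-0.001, 0.0, -1.0]]
contact_force: [3.0, 1.3, 3.4]
grip_width: 0.004
gripper_force: 2.4
```

```bash
python3 -m inch '[[[0,0,0,0.003,0,0,0],[0,0,0,0.003,0,0,0],[0,0,0,0.003,0,0,0]]]'; python3 -m inch '[[[0,0,0,0.003,0,0,0],[0,0,0,0.003,0,0,0],[0,0,0,0.003,0,0,0]]]'
```

```text
time: 2.32
position: [0.481, 0.3209, 0.0485]
orientation: [[-0.966, 0.26, 0.0], [0.26, 0.966, -0.0], [-0.0, -0.0, -1.0]]
contact_force: [2.1, -0.1, 5.5]
grip_width: 0.006
gripper_force: 2.3
time: 2.57
position: [0.4814, 0.322, 0.0464]
orientation: [[-0.966, 0.26, 0.002], [0.26, 0.966, 0.002], [-0.001, 0.002, -1.0]]
contact_force: [0.7, 3.4, 17.5]
grip_width: 0.001
gripper_force: 8.5
```

```bash
python3 -m inch '[[[0,0,0,-0.02,0,0,0],[0,0,0,-0.05,0,0,0],[0,0,0,-0.09,0,0,0],[0,0,0,-0.11,0,0,0],[0,0,0,-0.11,0,0,0]]]'; python3 - <<'E'
from h import *
f,R,t=cam("scene"); cv2.imwrite("pics/s2.png",cv2.resize(f["color"][150:250,320:460],None,fx=3,fy=3))
s=bot.read_state(); p=np.array(s["position"]); Rt=np.array(s["orientation"])
print(p, Rt.T@(np.array([.486,.023,.06])-p), s["joints"])
E
```

```text
time: 2.98
position: [0.4817, 0.3218, 0.1594]
orientation: [[-0.966, 0.26, 0.004], [0.26, 0.966, 0.003], [-0.003, 0.004, -1.0]]
contact_force: [0.0, 0.5, 0.2]
grip_width: 0.005
gripper_force: 0.0
[0.48108073 0.32134261 0.15710146] [-0.08212618 -0.28698946  0.09671374] [-0.59406534  0.80383646 -0.0994444   1.56583205  0.10227009  0.77492885
  0.57180113]
```

View pics/s2.png

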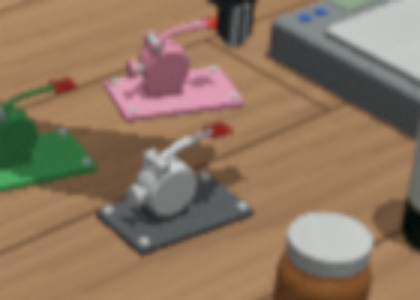

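The lever has sprung back up; its pad is at crop pixel (221,130). Next, above the tongs.

```bash
python3 -m inch '[[[0.085,-0.082,-0.287,0.05,0,0,-3.8],[0.085,-0.082,-0.287,0.05,0,0,-3.8],[0.085,-0.082,-0.287,0.05,0,0,-3.8],[0.085,-0.082,-0.287,0.05,0,0,-3.8],[0.085,-0.082,-0.287,0.05,0,0,-3.8],[0.085,-0.082,-0.287,0.05,0,0,-3.8],[0.085,-0.082,-0.287,0.05,0,0,-3.8],[0.085,-0.082,-0.287,0.05,0,0,-3.8],[0.085,-0.082,-0.287,0.05,0,0,-3.8],[0.085,-0.082,-0.287,0.05,0,0,-3.8]]]';  python3 - <<'E'
from h import *
f,R,t=cam("scene"); cv2.imwrite("pics/s3.png",cv2.resize(f["color"][170:330,210:390],None,fx=3.5,fy=3.5))
s=bot.read_state(); p=np.array(s["position"]); Rt=np.array(s["orientation"])
print(p, Rt[:,1],Rt.T@(np.array([.486,.023,.06])-p))
E
```

```text
time: 3.87
position: [0.4849, 0.0225, 0.1046]
orientation: [[-0.981, 0.196, -0.002], [0.196, 0.981, 0.0], [0.002, -0.0, -1.0]]
contact_force: [0.2, 0.2, -0.1]
grip_width: 0.998
gripper_force: 0.0
[0.48511234 0.02345538 0.104862  ] [1.94693668e-01 9.80864058e-01 2.76245368e-04] [-0.00101938 -0.00028624  0.0448606 ]
```

View pics/s3.png

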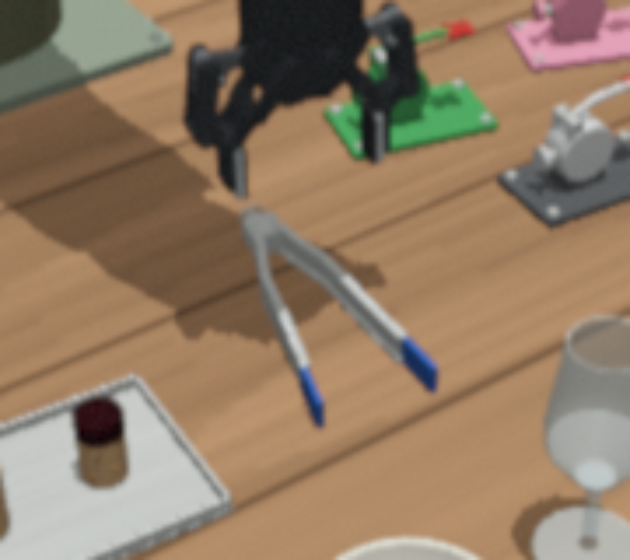

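The open fingers, at crop pixels (235,175) and (375,140), straddle the tongs' arms. Going down.

```bash
python3 -m inch '[[[0.085,0,0,0.035,0,0,0],[0.085,0,0,0.07,0,0,0],[0.085,0,0,0.09,0,0,0],[0.085,0,0,0.102,0,0,0],[0.085,0,0,0.102,0,0,0],[0.085,0,0,0.102,0,0,0]]]'; python3 -m inch '[[[0.065,0,0,0,0,0,0],[0.055,0,0,0,0,0,0],[0.05,0,0,0,0,0,0],[0.05,0,0,0,0,0,0],[0.05,0,0,0,0,0,0],[0.05,0,0,0,0,0,0]]]'
```

```text
time: 4.42
position: [0.4852, 0.0238, 0.0032]
orientation: [[-0.981, 0.193, -0.001], [0.193, 0.981, 0.0], [0.001, -0.0, -1.0]]
contact_force: [-0.1, -0.2, 0.1]
grip_width: 0.995
gripper_force: 0.0
time: 4.92
position: [0.4862, 0.0228, 0.0044]
orientation: [[-0.981, 0.195, 0.002], [0.195, 0.981, 0.0], [-0.002, 0.001, -1.0]]
contact_force: [-1.3, 0.5, 11.3]
grip_width: 0.589
gripper_force: 10.2
```

```bash
python3 -m inch '[[[0.05,0,0,-0.01,0,0,0],[0.05,0,0,-0.03,0,0,0],[0.05,0,0,-0.06,0,0,0],[0.05,0,0,-0.09,0,0,0],[0.05,0,0,-0.09,0,0,0],[0.05,0,0,-0.09,0,0,0]]]';  python3 - <<'E'
from h import *
f,R,t=cam("scene"); cv2.imwrite("pics/s4.png",cv2.resize(f["color"][150:330,200:400],None,fx=3.3,fy=3.3))
f,R,t=cam("top"); cv2.imwrite("pics/t4.png",f["color"])
np.savez("/tmp/t4.npz",**{k:np.array(v) for k,v in f.items()})
E
```

```text
time: 5.42
position: [0.4862, 0.0225, 0.0953]
orientation: [[-0.981, 0.196, 0.003], [0.196, 0.981, 0.0], [-0.003, 0.001, -1.0]]
contact_force: [-0.9, 0.3, -1.2]
grip_width: 0.589
gripper_force: 6.4
```

View pics/s4.png

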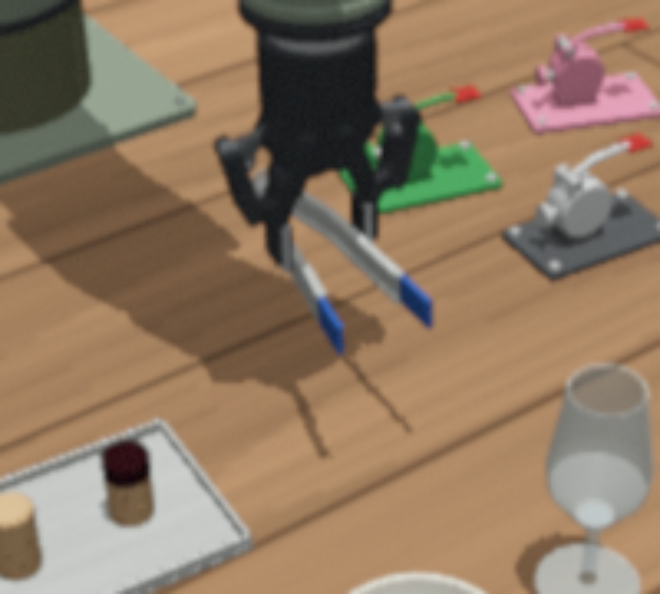

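View pics/t4.png

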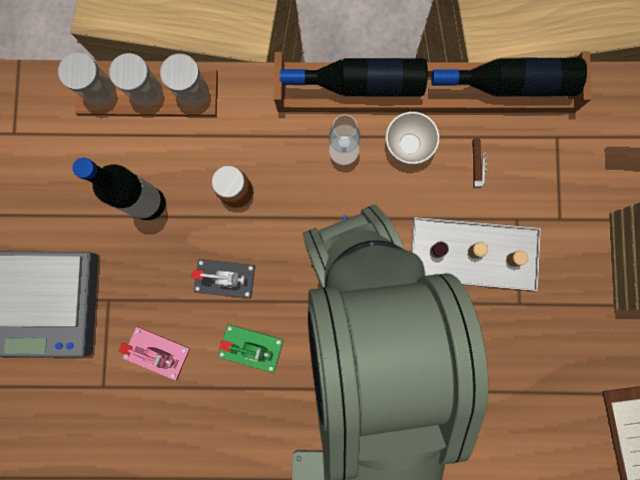

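The scene view shows the tongs held level, with the tips at crop pixels (330,325) and (415,300). In the top view the arm hides them. I'll measure the tips from scene depth.

```bash
cat > tips.py <<'E'
from m import *
np.set_printoptions(precision=4,suppress=True)
def tips(box):
    f,R,t=cam("scene"); h=cv2.cvtColor(f["color"],cv2.COLOR_BGR2HSV)
    b=(h[...,0]>105)&(h[...,0]<130)&(h[...,1]>120)&(h[...,2]>50); C=[]
    for c,s,m in blobs(b,box,15):
        m2=m if s[4]<30 else cv2.erode(m.astype(np.uint8),np.ones((2,2)))>0
        q=np.array([atdepth(f,R,t,a[::-1]) for a in np.argwhere(m2)]); q=q[np.abs(q[:,2]-np.median(q[:,2]))<.03]
        C.append(q.mean(0)); print("tip",c,s,q.mean(0),np.percentile(q,5,0),np.percentile(q,95,0))
    s=bot.read_state(); p=np.array(s["position"]); Rt=np.array(s["orientation"])
    print("tcp",p,"tool->tips",[Rt.T@(c-p) for c in C]); return p,Rt
if __name__=="__main__":
    import sys; tips([int(a) for a in sys.argv[1:5]])
E
python3 tips.py 285 220 345 265; python3 - <<'E'
from m import *
f,R,t=load("scene"); h=cv2.cvtColor(f["color"],cv2.COLOR_BGR2HSV)
m=(h[...,2]<70)
for c,s,mm in blobs(m,(225,278,252,312),20): 
    q=np.array([atdepth(f,R,t,a[::-1]) for a in np.argwhere(mm)]);print("stain",c,s,q.min(0),q.max(0),np.median(q,0))
for n,box in(("scene",(225,278,252,312)),("top",(425,235,455,262))):
    f,R,t=load(n); q=np.array([atdepth(f,R,t,(u,v)) for v in range(box[1],box[3]) for u in range(box[0],box[2])]); q=q[(q[:,2]>.046)&(q[:,2]<.07)]; print(n,len(q),q.min(0),q.max(0),(q.min(0)+q.max(0))/2)
E
```

```text
tip [325.2121 240.9091] [321 235   9  14  66] [0.5777 0.0313 0.1093] [0.5626 0.0288 0.1023] [0.5906 0.0333 0.1147]
tip [299.4912 247.9649] [296 241   7  16  57] [ 0.5682 -0.0278  0.1119] [ 0.5563 -0.0308  0.1055] [ 0.5783 -0.0237  0.1166]
tcp [0.4852 0.0226 0.093 ] tool->tips [array([-0.089 ,  0.0266, -0.0164]), array([-0.0912, -0.0332, -0.019 ])]
stain [237.62025316 290.42405063] [231 284  14  14 158] [ 0.52121475 -0.17752414  0.03791288] [ 0.55232939 -0.14922478  0.0540658 ] [ 0.5420966  -0.16457815  0.04982498]
scene 144 [ 0.51914133 -0.17717647  0.04660976] [ 0.55114231 -0.14725851  0.0540658 ] [ 0.53514182 -0.16221749  0.05033778]
top 194 [ 0.52204885 -0.17960062  0.04646257] [ 0.55082335 -0.14955719  0.05781928] [ 0.5364361  -0.1645789   0.05214093]
```

```bash
python3 - <<'E'
from h import *
f,R,t=cam("scene"); p=np.array(bot.read_state()["position"])
P=np.array([atdepth(f,R,t,(u,v)) for v in range(195,262) for u in range(270,345)])
P=P[(P[:,2]>.08)&(P[:,2]<.14)&(P[:,0]>.37)]
xa=np.array([.9806,-.196]); s=(P[:,:2]-p[:2])@xa; y=(P[:,:2]-p[:2])@np.array([.196,.9806])
for side in(1,-1):
  for a in np.arange(-.1,.12,.015):
    k=(s>a)&(s<a+.015)&(y*side>.005)&(y*side<.045)
    if k.sum()>4: print(side,round(a,3),k.sum(),np.percentile(P[k,2],[5,50,95]).round(4),np.percentile(y[k],[5,95]).round(4))
print(p)
E
```

```text
1 -0.085 5 [0.082  0.0862 0.0905] [0.0073 0.0111]
1 -0.07 32 [0.0843 0.0913 0.104 ] [0.0079 0.0148]
1 -0.055 39 [0.0855 0.0956 0.1072] [0.011  0.0174]
1 -0.04 37 [0.0854 0.096  0.1076] [0.0147 0.0204]
1 -0.025 33 [0.0873 0.0956 0.1089] [0.0164 0.0233]
1 -0.01 71 [0.088  0.1104 0.1366] [0.0183 0.0264]
1 0.005 112 [0.0913 0.1137 0.1378] [0.0192 0.0378]
1 0.02 33 [0.0906 0.0982 0.1117] [0.0197 0.0246]
1 0.035 44 [0.0915 0.102  0.113 ] [0.0202 0.0262]
1 0.05 37 [0.0931 0.1023 0.114 ] [0.022  0.0271]
1 0.065 35 [0.0944 0.1046 0.1146] [0.0238 0.0279]
1 0.08 35 [0.0953 0.108  0.1164] [0.0258 0.0301]
1 0.095 36 [0.0969 0.1075 0.1163] [0.026  0.0314]
-1 -0.1 14 [0.0964 0.1019 0.1034] [-0.013  -0.0056]
-1 -0.01 25 [0.106  0.1128 0.1302] [-0.0397 -0.0202]
-1 0.005 120 [0.0936 0.115  0.138 ] [-0.039  -0.0249]
-1 0.02 25 [0.0898 0.1088 0.1122] [-0.0283 -0.0218]
-1 0.035 25 [0.0937 0.108  0.1127] [-0.0293 -0.0237]
-1 0.05 23 [0.0934 0.1105 0.1141] [-0.0303 -0.0244]
-1 0.065 27 [0.0952 0.1089 0.1154] [-0.0326 -0.0284]
-1 0.08 26 [0.0983 0.1103 0.117 ] [-0.0343 -0.0301]
-1 0.095 30 [0.0979 0.1078 0.1165] [-0.0349 -0.0298]
[0.48513872 0.02260863 0.09275812]
```

The tongs are pitched about 3.5° tip-up. I'll level them, turn 5.3° to face square to the cork row, and hover over the cork.

```bash
python3 -m inch '[[[0.05,0,-0.025,-0.005,0.15,3.5,-5.3],[0.05,0.003,-0.055,-0.01,0.15,3.5,-5.3],[0.05,0.004,-0.085,-0.01,0.15,3.5,-5.3],[0.05,0.005,-0.115,-0.01,0.15,3.5,-5.3],[0.05,0.006,-0.145,-0.01,0.15,3.5,-5.3],[0.05,0.0065,-0.165,-0.01,0.15,3.5,-5.3],[0.05,0.0065,-0.175,-0.01,0.15,3.5,-5.3],[0.05,0.0065,-0.18,-0.01,0.15,3.5,-5.3],[0.05,0.0065,-0.18,-0.01,0.15,3.5,-5.3],[0.05,0.0065,-0.18,-0.01,0.15,3.5,-5.3]]]'; python3 tips.py 180 230 290 310;  python3 - <<'E'
from h import *
f,R,t=cam("scene"); cv2.imwrite("pics/s5.png",cv2.resize(f["color"][170:350,130:330],None,fx=3.3,fy=3.3))
p=np.array(bot.read_state()["position"])
P=np.array([atdepth(f,R,t,(u,v)) for v in range(195,310) for u in range(170,290)])
P=P[(P[:,2]>.085)&(P[:,2]<.15)&(P[:,0]>.33)]
s=(P[:,:2]-p[:2])@np.array([.9945,-.1045]); y=(P[:,:2]-p[:2])@np.array([.1045,.9945])
for a in np.arange(-.1,.12,.015):
    k=(s>a)&(s<a+.015)&(y>.005)&(y<.035)
    if k.sum()>4: print(round(a,3),k.sum(),np.percentile(P[k,2],[5,50,95]).round(4))
E
```

```text
time: 6.45
position: [0.4443, -0.1515, 0.1031]
orientation: [[-0.993, 0.103, -0.061], [0.102, 0.995, 0.007], [0.061, 0.001, -0.998]]
contact_force: [0.3, 0.9, -1.4]
grip_width: 0.585
gripper_force: 6.4
tip [246.5    257.5484] [242 251  10  15  62] [ 0.5368 -0.1343  0.1166] [ 0.5236 -0.1357  0.1101] [ 0.5494 -0.133   0.1235]
tip [218.7407 266.7963] [215 259   8  17  54] [ 0.5343 -0.1938  0.12  ] [ 0.5195 -0.1961  0.1101] [ 0.5429 -0.1908  0.1239]
tcp [ 0.4444 -0.1513  0.1032] tool->tips [array([-0.0892,  0.0264, -0.0189]), array([-0.0926, -0.033 , -0.0225])]
-0.085 13 [0.0944 0.0988 0.1093]
-0.07 39 [0.095  0.106  0.1157]
-0.055 37 [0.0955 0.1056 0.1175]
-0.04 40 [0.0958 0.1054 0.1184]
-0.025 32 [0.0972 0.106  0.1195]
-0.01 63 [0.0992 0.12   0.145 ]
0.005 102 [0.1001 0.1235 0.1461]
0.02 37 [0.1    0.1113 0.1211]
0.035 34 [0.1022 0.1112 0.1223]
0.05 41 [0.0995 0.1093 0.1226]
0.065 38 [0.1041 0.1173 0.1233]
0.08 31 [0.1046 0.1176 0.1239]
0.095 40 [0.104  0.1141 0.1247]
```

View pics/s5.png

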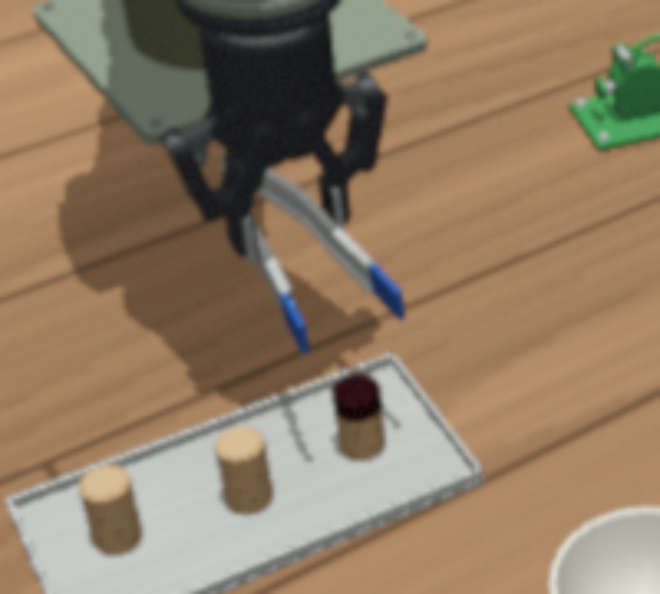

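The crop shows the tips at (295,320) and (387,290), hovering above the stained cork at (358,410). The measured tip midpoint, y = -0.163, matches the cork, so I'll descend vertically.

```bash
python3 -m inch '[[[0.05,-0.001,0,0.015,0,0,0],[0.05,-0.002,0,0.03,0,0,0],[0.05,-0.003,0,0.045,0,0,0],[0.05,-0.004,0,0.06,0,0,0],[0.05,-0.0045,0,0.073,0,0,0],[0.05,-0.005,0,0.082,0,0,0],[0.05,-0.005,0,0.082,0,0,0],[0.05,-0.005,0,0.082,0,0,0]]]'; python3 tips.py 170 230 290 330;  python3 - <<'E'
from h import *
f,R,t=cam("scene"); cv2.imwrite("pics/s6.png",cv2.resize(f["color"][200:350,150:310],None,fx=4,fy=4))
E
```

```text
time: 7.22
position: [0.4441, -0.1521, 0.0213]
orientation: [[-0.993, 0.103, -0.061], [0.103, 0.995, 0.007], [0.062, 0.0, -0.998]]
contact_force: [-0.5, -0.4, -0.8]
grip_width: 0.586
gripper_force: 6.4
tip [249.2545 287.4   ] [245 281   9  14  55] [ 0.5372 -0.1352  0.0369] [ 0.5259 -0.1361  0.0309] [ 0.5493 -0.1341  0.0421]
tip [222.6471 296.7941] [220 290   6  15  34] [ 0.5335 -0.1948  0.0408] [ 0.5188 -0.1965  0.0355] [ 0.5418 -0.192   0.0445]
tcp [ 0.4443 -0.1524  0.0216] tool->tips [array([-0.0896,  0.0267, -0.0207]), array([-0.0918, -0.033 , -0.0247])]
```

View pics/s6.png

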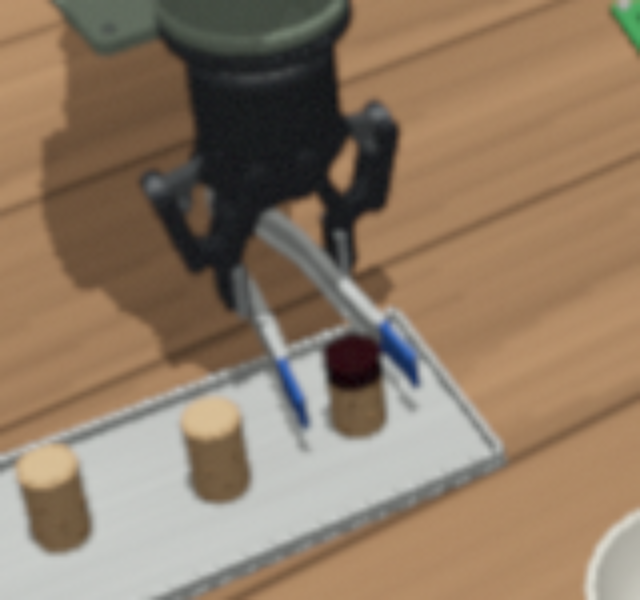

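The blue tips, at crop pixels (292,390) and (398,350), straddle the stained cork at (355,385). Closing now.

```bash
python3 -m inch '[[[0.047,0,0,0,0,0,0],[0.044,0,0,0,0,0,0],[0.041,0,0,0,0,0,0],[0.039,0,0,0,0,0,0],[0.037,0,0,0,0,0,0],[0.034,0,0,0,0,0,0],[0.03,0,0,0,0,0,0],[0.03,0,0,0,0,0,0],[0.03,0,0,0,0,0,0],[0.03,0,0,0,0,0,0]]]'
```

```text
time: 8.15
position: [0.444, -0.1527, 0.0212]
orientation: [[-0.993, 0.104, -0.061], [0.104, 0.995, 0.006], [0.061, 0.0, -0.998]]
contact_force: [-0.3, 0.1, 0.9]
grip_width: 0.408
gripper_force: 60.1
```

```bash
python3 -m inch '[[[0.03,0,0,-0.004,0,0,0],[0.03,0.001,0,-0.012,0,0,0],[0.03,0.001,0,-0.022,0,0,0],[0.03,0.002,0,-0.034,0,0,0],[0.03,0.003,0,-0.046,0,0,0],[0.03,0.003,0,-0.058,0,0,0],[0.03,0.004,0,-0.07,0,0,0],[0.03,0.005,0,-0.082,0,0,0],[0.03,0.005,0,-0.09,0,0,0],[0.03,0.005,0,-0.09,0,0,0]]]'; python3 -m inch '[[[0.03,0.001,0,-0.012,0,0,0],[0.03,0.001,0,-0.024,0,0,0],[0.03,0.002,0,-0.036,0,0,0],[0.03,0.003,0,-0.048,0,0,0],[0.03,0.004,0,-0.06,0,0,0],[0.03,0.005,0,-0.072,0,0,0],[0.03,0.005,0,-0.08,0,0,0],[0.03,0.005,0,-0.085,0,0,0],[0.03,0.005,0,-0.085,0,0,0],[0.03,0.005,0,-0.085,0,0,0]]]'; python3 -m inch '[[[0.03,0,0,0,0,0,0],[0.03,0,0,0,0,0,0],[0.03,0,0,0,0,0,0],[0.03,0,0,0,0,0,0],[0.03,0,0,0,0,0,0],[0.03,0,0,0,0,0,0]]]'; python3 - <<'E'
from h import *
f,R,t=cam("scene"); cv2.imwrite("pics/s7.png",f["color"])
E
```

```text
time: 8.98
position: [0.445, -0.1529, 0.1129]
orientation: [[-0.993, 0.104, -0.059], [0.104, 0.995, 0.006], [0.059, -0.0, -0.998]]
contact_force: [0.2, -1.1, -1.3]
grip_width: 0.403
gripper_force: 59.9
time: 9.82
position: [0.4446, -0.1528, 0.1961]
orientation: [[-0.993, 0.104, -0.061], [0.104, 0.995, 0.006], [0.061, 0.0, -0.998]]
contact_force: [0.1, -0.8, -1.6]
grip_width: 0.409
gripper_force: 60.1
time: 10.32
position: [0.4447, -0.1527, 0.1964]
orientation: [[-0.993, 0.104, -0.061], [0.104, 0.995, 0.006], [0.061, 0.0, -0.998]]
contact_force: [0.4, -0.9, -1.3]
grip_width: 0.404
gripper_force: 60.1
```

View pics/s7.png

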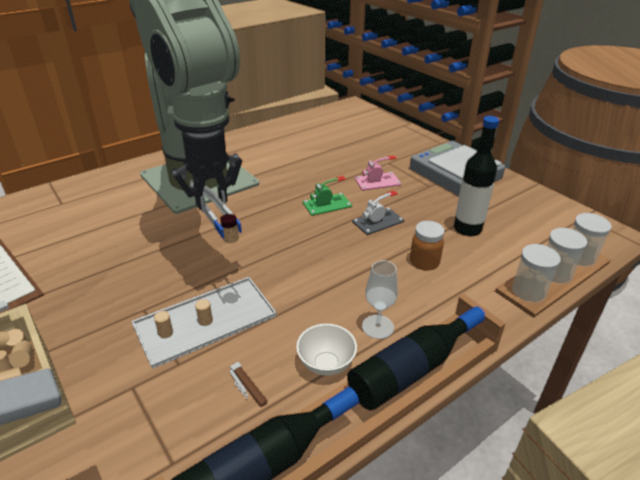

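The stained cork is held in the tongs at (229,226), about 17 cm above the tray. The sound corks at (164,323) and (204,312) have not moved.

```bash
python3 -c "
from bench import bot
print(bot.job_done())"
```

```text
the job is handed in; nothing more can be done
None
```

I pressed the counter's lever down to its stop and it sprang back; the stained cork is now held steady in the tongs about 17 cm above the tray, the two sound corks are still in place, and the job was handed in after about 10 s of robot time.

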